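Unhook the drip tray of the candle flattening plate

ROBOT

A 6-joint arm with a two-finger parallel gripper is mounted at the origin on the work surface. World frame = base frame: x ahead of the robot, y to its left, z up, the work surface at z = 0. Lengths are in m, angles in degrees, forces in N, time in s.
With the tool pointing down it reaches from about 0.3 to 0.75 m from the base axis. Payload 8.5 kg.
Tool frame: the origin (TCP) lies between the finger pads; the fingertips stand env.finger_overhang ahead of it and the grasp point (between the pads) lies 2 mm behind it (env.finger_overhang is the distance from the TCP to the fingertips, in m); z points along the fingers, y is the line along which they close (so a half turn about z gives the same grasp; the last joint's range is limited). The gripper opens to 85 mm and grips with 20 to 120 N. Pads are 22 mm wide; open, the fingers measure 114 mm over their backs; the gripper's body (76 mm by 85 mm) begins 54 mm behind the grasp point. The pads swing forward as they close: fully open they stand 13 mm farther back than shut.
Start: joints at [54.528, 21.807, 74.336, -0, 83.858, -12.336], TCP at [0.216, 0.506, 0.224] pointing down, gripper open.
Joint ranges: [-178.18, 178.18], [-50.72, 133.34], [12.68, 142.11], [-81.47, 261.47], [9.98, 163.14], [-165.26, 165.26]. Speed limits (degrees/s): [136.94, 136.94, 180, 180, 180, 180].

INTERFACE

Orientations are given as a 3x3 rotation matrix whose columns are the frame's x, y, z axes.
In Python, from rig import env gives the robot as it stands. The module is installed in compiled form; this text tells all that it offers.
- The arm moves only by the tool jog_arm, never from a script. Its arguments are lists of equal length, an entry for each row: "hand": the finger opening in m, from 0 to 0.0854; "travel": the shift along the world's x, y, z in m, a list of three; "yaw": the turn about the world's z in rad. A call has exactly 5 rows; each row shifts and turns the commanded pose from where the row before left it; what a row does not reach is not made up. A row lasts 1/8 s, in which the tool goes at most 62.5 mm and 10.7 degrees, less where a joint would pass 70% of its speed; a pose out of reach is approached as far as the arm can. A call is refused whole if a number of a shift passes 0.0625 or a number of a turn 0.188, either way. A call with a gripper value outside its range is refused whole. The fingers move at their own pace and stop on an object; "grip_force" is the grip in N (left out, the last holds). Time passes only in rows, so rows that do not move let the fingers close, or fill a call up. It gives the time, the measured TCP pose, the force, the opening and the grip force at its end, in the units of the state.
- env.observe(): the state, without advancing time (a new reading comes with each control period).
- env.get_image(name): name is "scene" or "top"; returns the picture (384x512x3 uint8, red, green, blue); there is no depth.
- env.calibration(name): a dict with "fx", "fy", "cx", "cy" (pixels), "k1" (the pictures are not rectified: a ray, as slopes to the right and down, at radius r is drawn at 1 + k1 r^2 times it, then the intrinsics apply), "position" and "rotation" of the camera in the world. Camera axes: x right, y down, z forward; pixel columns grow to the right and rows downward; lengths in m; the calibration is good to about 2 mm. A picture is of the moment at which its call begins. calibration takes no time and is no camera call.
- env.close_job(): hands the job in; it is judged then, once.
The state is a dict: "time_s": time; "q": joint angles; "qvel": joint speeds; "joint_efforts": joint torques, N m; "position": TCP position; "tool_rot": TCP orientation; "ft_force": force on the tool from outside, world axes, zero at the start; "wrist_torque": the same for the moment, N m; "grip_width": finger opening in m; "gripper_force": force on a finger pad.
Only numpy, scipy, OpenCV 4.12 (cv2) and the standard library are available. Lean on these libraries where they do the work, as an engineer would, in place of code of your own. Each camera call takes 0.05 s, during which the arm holds its last target. There are 200 camera calls.

TASK

The drip tray on the front of the candle flattening plate is due for cleaning. Turn the wing of its cam lock clockwise until the sprung plunger drops into the notch, then lift the tray, shift it to the left so that its keyholes come over the screw heads, and pull it off towards you without forcing it. Set it down upright in the middle of the cork board and let go; leave the lock open and the other things on the bench undisturbed.

Things in the scene. Friction and masses are not known exactly. Their poses are not given: they have to be found in the camera images.
- machine: Candle-base flattening plate: white steel housing 300 mm wide (y), 250 deep (x), deck 140 mm above the bench; at its back a heated plate (cold), top 156 mm above the bench. Fixed. Origin at bench level under the middle of the front face (plane x = 0); x into the machine, away from the robot, y to the robot's left, z up. A drain spout 18 mm wide reaches 30 mm out of the face at y = 0, 142 mm above the bench.
- screw_left (a point): Left shoulder screw on the front face, which the tray hangs on: this point is on its axis at the face, at (0, 67.5, 127) mm in the machine's frame (the right one: point screw_right). The shank, 6 mm diameter, stands 7 mm out to -x; on it a head of 14 mm diameter, 4 mm thick. Axes as the machine's.
- screw_right (a point): Right shoulder screw, the same as screw_left; at (0, -46.5, 127) mm in the machine's frame. To its right on the face, at y = -117 mm, are a thermostat dial and a switch that reach 15 mm out.
- cam (a joint): Cam lock on the deck, vertical axis at (28, 58) mm in the machine's frame. Radians, growing clockwise seen from above, -0.3 to 1.7; starts at -0.2 to 0.2. Near 0 its eccentric reaches out 3 mm above the tray's left ear and blocks lifting; it is clear from 1.25. The notch is centred at 1.40 (the cam rests in it at 1.33 to 1.43): the plunger pulls it in from about 1.3. Turning takes under 0.1 N m.
- cam_grip (a point): Grip point on the cam's axis, 187 mm above the bench, turning with the cam (at cam 0 its x is the machine's x). The black wing is 48 mm long along this x, 12 mm thick along y; top 13 mm above, foot 23 mm below this point, on a black disc of 34 mm diameter. The plunger block behind the cam (machine x 58 to 84 mm) has its top 25 mm below this point.
- follower (a joint): Sprung plunger that rides on the rim of the cam's index disc from behind, moving along the machine's x. Metres: about 0 on the rim, 0.0035 to 0.004 when it has dropped home into the notch. Spring about 5 N.
- tray: Steel drip tray, 70 mm (x) by 160 mm (y), walls 38 mm high, flat underside, 0.3 to 0.6 kg. Origin under the middle of its floor. It hangs with its back (+x) to the machine, axes as the machine's, origin 37 mm before the face, 64 mm above the bench, drooping 1.5 degrees at the front; held level it has 1.5 mm of play in x. At the back (x 31 to 35 mm) two upright ears with L-shaped keyholes rise to 75 mm, at y 35 to 80 and -80 to -35 mm.
- slot_left (a point): Left ear's keyhole, in mid-thickness of the ear at (33, 67.5, 62) mm in the tray's frame: where the shank's axis sits as the tray hangs. From here a slot 9 mm wide runs down. Lifting the tray 14 mm brings the shank level with a cross channel 9 mm high; at about 15.5 mm it stops against the slot's lower end. The channel leads from there to the entry hole, to the right (-y).
- hole_left (a point): Centre of the left ear's entry hole, 18 mm square, in mid-thickness of the ear: 18 mm to the right (-y) of and 14 mm below slot_left. The screw's 14 mm head passes only here, with 2 mm of room all round: tray up 14 mm, then left (+y) 18 mm (it stops at 24 mm, against the hole's far side), then out to -x. The head's front is 11 mm from the face.
- hole_right (a point): Centre of the right ear's entry hole, of the same shape as hole_left, 114 mm to its right; its slot lies 18 mm to the left of and 14 mm above it, likewise. Both ears engage and come free together.
- tray_grip (a point): Grip point of the tray: a flat black plastic tab in the middle of the front wall, 64 mm wide (y), 12 mm thick, 42 mm long, leaning outwards (-x) by 20 degrees as it rises. The point is in mid-thickness, 17 mm from the top edge, at (-41, 0, 59.5) mm in the tray's frame; axes as the tray's. In them the tab rises along (-0.342, 0, 0.940), its broad faces look along (0.940, 0, 0.342).
- cork_board: Cork board, 180 mm (x) by 240 mm (y), 10 mm thick, fixed flat on the bench beside the machine, to its left or right. Origin under its centre, so its top is 10 mm above this.
- pillar: Plain honey-coloured pillar candle, 60 mm diameter, 75 mm tall, standing on the heated plate; origin under its centre. A bystander.
- ribbed_candle: Finely ribbed dark green pillar candle, 60 mm diameter, 100 mm tall, standing behind the cork board; origin under its centre. A bystander.
- tall_mould: Pale silicone tube mould, 68 mm diameter, 110 mm tall, open at the top, behind the cork board; origin under its centre. A bystander.
- wax_loaf: Loaf of raw honey-coloured wax, 75 x 135 x 37 mm, lying on the bench in front of the machine; origin under its centre. A bystander.
- wick_bar: Wooden wick-centring stick, 150 x 12 x 6 mm, lying on the bench in front of the cork board; origin under its centre. A bystander.
- wick_tin: Small open aluminium tin, 64 mm diameter, 45 mm tall, on the bench between the machine and the cork board; origin under its centre. A bystander.
Mind the look-alikes: they are no part of the job. What is shaped like the tray but pink or purple is not meant.

How it is judged:
By the outcome, as a careful person would: the job done as asked, in the order asked, and still so for the second after the job is handed in, with the robot touching nothing.
It also fails if it takes over 67 s, if anything falls off the work surface, if the arm or the gripper's body presses on something with over 40 N, if the wrist force passes 120 N, or if a joint passes its speed limit or range.

## Working session

There is one attempt and no reset: what is moved stays moved. The work goes in short steps, Python scripts to look and compute and a tool call to move; the robot and the scene stay as the last step left them, time stands still between calls to the robot, and variables do not carry over. Pictures are saved under pics/ and viewed, at most 10 in all, crops included, and the job is handed in when it is done.

Besides the shell and the picture viewer there is one more tool, called after "Call:" as name(argument=value, ...), one argument or row to a line, values as JSON. jog_arm: Moves the arm, as the interface text tells. Its arguments: {"type":"object","properties":{"hand":{"type":"array"},"travel":{"type":"array"},"yaw":{"type":"array"},"grip_force":{"type":"number"}},"required":["hand","travel","yaw"]}

```bash
mkdir -p pics && python3 - <<'E'
from rig import env
import cv2
for n in("scene","top"):
    im=env.get_image(n); cv2.imwrite(f"pics/{n}0.png",cv2.resize(im[:,:,::-1],(800,600),interpolation=cv2.INTER_CUBIC)); cv2.imwrite(f"{n}0_raw.png",im[:,:,::-1])
    print(n,env.calibration(n))
o=env.observe();print(o["position"],o["tool_rot"],o["grip_width"],env.finger_overhang,o["time_s"])
E
```

```text
scene {'fx': 478.1076736708132, 'fy': 478.1076736708132, 'cx': 248.43311590650313, 'cy': 191.12142442516011, 'k1': -0.20005736305139898, 'position': array([0.76800781, 0.49563532, 1.0960042 ]), 'rotation': array([[-0.89981272,  0.37011169, -0.23098574],
       [ 0.4360752 ,  0.77907364, -0.45042501],
       [ 0.01324734, -0.5060253 , -0.8624169 ]])}
top {'fx': 379.01750759411755, 'fy': 379.01750759411755, 'cx': 255.92527170306576, 'cy': 195.99658417475695, 'k1': -0.10281507523172974, 'position': array([ 0.36528752, -0.00388706,  1.23983287]), 'rotation': array([[ 7.41349472e-03, -9.90317298e-01,  1.38624277e-01],
       [-9.99972425e-01, -7.40230636e-03,  5.96275487e-04],
       [ 4.35637438e-04, -1.38624875e-01, -9.90344866e-01]])}
[0.21596328 0.50553695 0.22387877] [[-9.19542955e-01  3.92988718e-01 -7.88259470e-04]
 [ 3.92989381e-01  9.19542425e-01 -1.03681488e-03]
 [ 3.17381474e-04 -1.26317342e-03 -9.99999152e-01]] 0.08535147337189262 0.017 0.1
```

View pics/scene0.png

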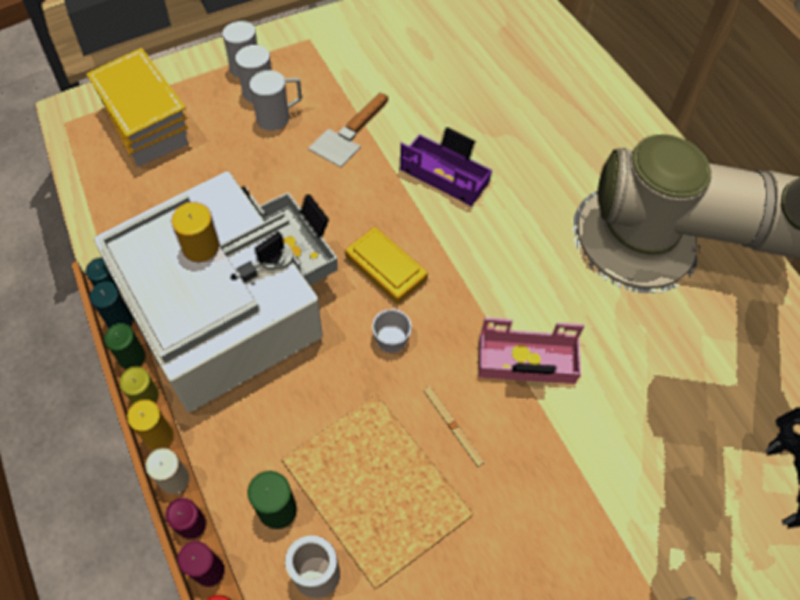

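View pics/top0.png

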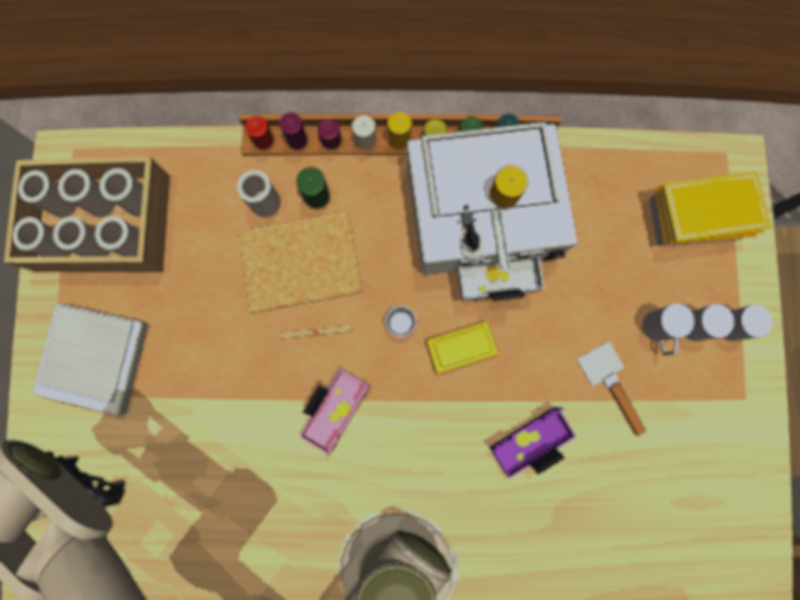

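The scene view shows the machine at (210,290), the grey tray with its black tab at (313,215), the wing at (268,247) and the cork board at (375,490). The top view shows the tray at (500,280), the wing at (470,232) and the board at (300,262). I'll enlarge both.

```bash
python3 - <<'E'
import cv2
a=cv2.imread("top0_raw.png")[70:205,255:375]; cv2.imwrite("pics/topc.png",cv2.resize(a,None,fx=4.4,fy=4.4,interpolation=cv2.INTER_CUBIC))
a=cv2.imread("scene0_raw.png")[100:270,55:280]; cv2.imwrite("pics/scenec.png",cv2.resize(a,None,fx=3.5,fy=3.5,interpolation=cv2.INTER_CUBIC))
E
```

```text
(no output)
```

View pics/topc.png

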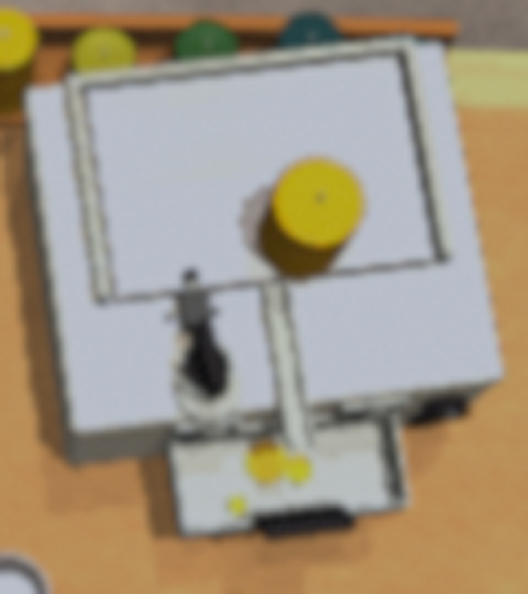

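View pics/scenec.png

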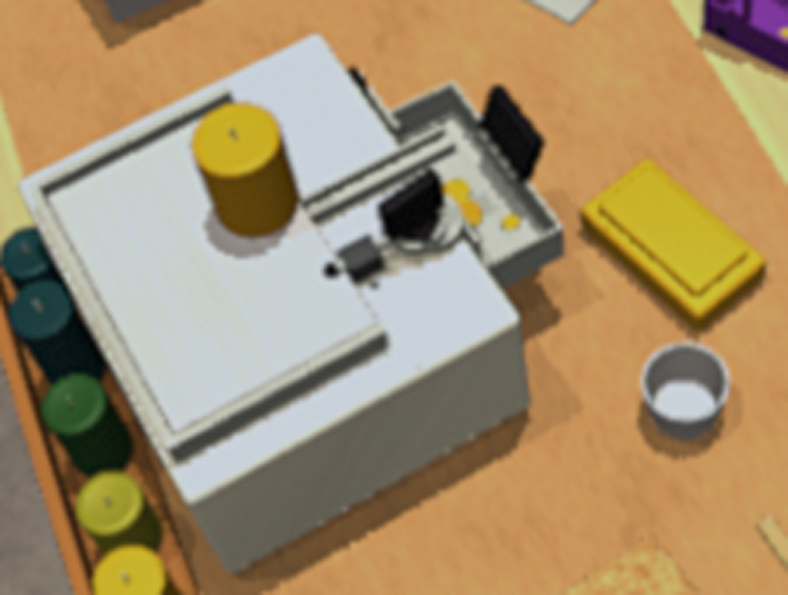

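The top crop shows deck corners at BL (28,90), BR (440,38), FR (503,380) and FL (70,433), with the tab around (305,522). The scene crop shows FL (520,321), BL (185,500), BR (25,186), FR (318,36), a wing top edge from (381,207) to (440,172), and a tab top edge from (492,88) to (541,142). Next is the pose fit, checked with triangulated heights.

```bash
cat > h.py <<'E'
import numpy as np, cv2
from rig import env
from scipy.optimize import least_squares
C={n:env.calibration(n) for n in("scene","top")}
def proj(n,P):
    c=C[n]; p=(np.atleast_2d(P)-c["position"])@c["rotation"]; s=p[:,:2]/p[:,2:]
    s=s*(1+c["k1"]*(s**2).sum(1,keepdims=True)); return s*[c["fx"],c["fy"]]+[c["cx"],c["cy"]]
def atz(n,uv,z):
    uv=np.atleast_2d(uv).astype(float)
    r=least_squares(lambda x:(proj(n,np.c_[x.reshape(-1,2),np.full(len(uv),z)])-uv).ravel(),np.tile([.5,0.],len(uv)))
    return r.x.reshape(-1,2)
def tri(ut,us):
    r=least_squares(lambda X:np.r_[proj("top",X)[0]-ut,proj("scene",X)[0]-us],[.5,0,.1]); return r.x,np.abs(r.fun).max()
def M(p,P):
    P=np.atleast_2d(P); c,s=np.cos(p[2]),np.sin(p[2]); return np.c_[p[0]+c*P[:,0]-s*P[:,1],p[1]+s*P[:,0]+c*P[:,1],P[:,2]]
def crop(uv,s,o): return (np.atleast_2d(uv)+.5)/s-.5+o
E
cat > fit.py <<'E'
from h import *
np.set_printoptions(precision=4,suppress=True)
T=crop([(28,90),(440,38),(503,380),(70,433)],4.4,(255,70)); S=crop([(185,500),(25,186),(318,36),(520,321)],3.5,(55,100))
K=np.array([(.25,.15,.14),(.25,-.15,.14),(0,-.15,.14),(0,.15,.14)])
for t,s in zip(T,S): print(tri(t,s))
f=lambda p:np.r_[(proj("top",M(p,K))-T).ravel(),(proj("scene",M(p,K))-S).ravel()]
r=least_squares(f,[.6,-.2,.1]);p=r.x;print(p,np.degrees(p[2]),r.fun.round(1))
np.save("p.npy",p)
w=atz("scene",crop([(440,172),(381,207)],3.5,(55,100)),.2);d=w[1]-w[0];print("wing",w,w.mean(0),np.linalg.norm(d),"yaw",np.arctan2(d[1],d[0]),"cam",p[2]-np.arctan2(d[1],d[0]))
print("cam axis",M(p,(.028,.058,.187)),"traygrip",M(p,(-.078,0,.1235)))
ct=crop([(240,222),(348,213),(360,293),(250,311)],1.5625,(0,0));cs=crop([(282,461),(378,402),(471,514),(377,585)],1.5625,(0,0))
b=atz("top",ct,.01);b2=atz("scene",cs,.01);print("board",b,b.mean(0),b2,b2.mean(0))
# wire overlay
def box(x0,x1,y0,y1,z0,z1): 
    v=[(x,y,z) for x in(x0,x1) for y in(y0,y1) for z in(z0,z1)]
    return [(np.array(v[i]),np.array(v[j])) for i in range(8) for j in range(i) if bin(i^j).count("1")==1]
L=[(M(p,a)[0],M(p,b)[0]) for a,b in box(0,.25,-.15,.15,0,.14)+box(-.072,-.002,-.08,.08,.064,.102)]
e=np.array([-.342,0,.94]);g=np.array([-.078,0,.1235]);
tb=[g+k*e+np.array([0,y,0]) for k in(-.025,.017) for y in(-.032,.032)]
L+=[(M(p,tb[i])[0],M(p,tb[j])[0]) for i,j in((0,1),(2,3),(0,2),(1,3))]
cx=M(p,(.028,.058,0))[0]; cam=p[2]-np.arctan2(d[1],d[0])
L+=[(M((cx[0],cx[1],p[2]-cam),a)[0],M((cx[0],cx[1],p[2]-cam),b)[0]) for a,b in box(-.024,.024,-.006,.006,.164,.2)]
out=[]
for n,o in(("top",(255,70)),("scene",(120,110))):
    im=cv2.imread(n+"0_raw.png")[o[1]:o[1]+135,o[0]:o[0]+120];k=3.3*1
    im=cv2.resize(im,None,fx=k,fy=k,interpolation=cv2.INTER_CUBIC)
    for a,b in L:
        u=(proj(n,np.array([a,b]))-o+.5)*k-.5; cv2.line(im,tuple(int(v) for v in u[0].round()),tuple(int(v) for v in u[1].round()),(0,0,255),1)
    out.append(im)
cv2.imwrite("pics/ov.png",np.hstack(out))
E
python3 fit.py
```

```text
(array([ 0.8503, -0.0177,  0.1406]), np.float64(0.6803208984645579))
(array([ 0.888 , -0.3058,  0.1416]), np.float64(1.1160647399187837))
(array([ 0.646 , -0.3448,  0.1337]), np.float64(0.36480209188221124))
(array([ 0.6056, -0.0474,  0.1392]), np.float64(0.715718087332192))
[ 0.6237 -0.1952  0.1317] 7.54677721962402 [-0.8 -1.1  0.9  0.4  0.6 -0.   0.2 -0.2  0.5  2.  -2.5 -1.1  1.  -1.5
  1.4  0. ]
wing [[ 0.6203 -0.1412]
 [ 0.6653 -0.1319]] [ 0.6428 -0.1365] 0.04598339620632602 yaw 0.20247810513584175 cam -0.07076199473889938
cam axis [[ 0.6438 -0.1341  0.187 ]] traygrip [[ 0.5463 -0.2055  0.1235]]
board [[0.7193 0.3443]
 [0.7398 0.1106]
 [0.5655 0.0816]
 [0.5255 0.3134]] [0.6375 0.2125] [[0.7463 0.1149]
 [0.5735 0.0897]
 [0.5274 0.3102]
 [0.696  0.343 ]] [0.6358 0.2145]
```

View pics/ov.png

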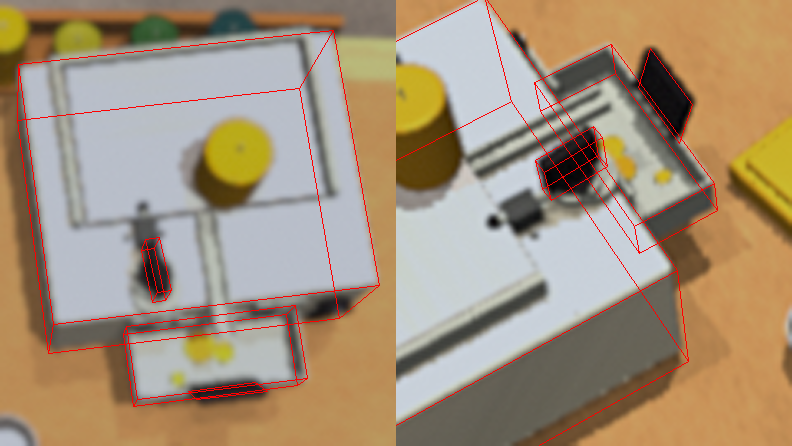

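The overlay fits to within 1–2 mm. I'll move above the cam, with the tool's closing line across the wing.

Call:
jog_arm(
  hand=[0.085,0.085,0.085,0.085,0.085],
  travel=[
    [0,0,0.05],
    [0.01,-0.01,0.05],
    [0.03,-0.05,0],
    [0.03,-0.05,0],
    [0.03,-0.05,0],
  ],
  yaw=[0.04,0.04,0.04,0.04,0.04],
)

```text
time_s: 0.72
position: [0.3165, 0.3441, 0.3242]
tool_rot: [[-0.98, 0.201, -0.0], [0.201, 0.98, -0.0], [0.0, -0.0, -1.0]]
ft_force: [0.8, -0.7, 1.0]
grip_width: 0.085
gripper_force: 0.0
```

Call:
jog_arm(
  hand=[0.04,0.04,0.04,0.04,0.04],
  travel=[
    [0.03,-0.05,0],
    [0.03,-0.05,0],
    [0.03,-0.05,0],
    [0.03,-0.05,0],
    [0.03,-0.05,0],
  ],
  yaw=[0.04,0.04,0.04,0.04,0.04],
)

```text
time_s: 1.35
position: [0.4667, 0.0939, 0.3243]
tool_rot: [[-1.0, 0.003, -0.0], [0.003, 1.0, 0.0], [0.0, 0.0, -1.0]]
ft_force: [0.6, 1.3, -0.2]
grip_width: 0.0402
gripper_force: 0.0
```

```bash
python3 - <<'E'
from h import *
o=(255,70);q=(55,100)
print("tab topL",tri(crop((260,538),4.4,o)[0],crop((541,142),3.5,q)[0]),"topR",tri(crop((355,525),4.4,o)[0],crop((492,88),3.5,q)[0]))
print("wing top front",tri(crop((212,378),4.4,o)[0],crop((440,172),3.5,q)[0]),"back",tri(crop((193,320),4.4,o)[0],crop((381,207),3.5,q)[0]))
p=np.load("p.npy");e=np.array([-.342,0,.94]);g=np.array([-.078,0,.1235])
print("model tab top",M(p,[g+.017*e+[0,.032,0],g+.017*e-[0,.032,0]]))
s=env.observe();print(s["position"],s["tool_rot"][:,1],env.finger_overhang,s["grip_width"],s["time_s"],s["ft_force"])
E
```

```text
tab topL (array([ 0.53483852, -0.17459306,  0.14147018]), np.float64(0.7873646517193151)) topR (array([ 0.5456501 , -0.24058162,  0.13337404]), np.float64(0.8525353291123565))
wing top front (array([ 0.62292287, -0.13235201,  0.21311117]), np.float64(0.2994006986112936)) back (array([ 0.66503103, -0.12335587,  0.21017096]), np.float64(0.8775349561278745))
model tab top [[ 0.53636874 -0.17451605  0.13948   ]
 [ 0.54477422 -0.23796168  0.13948   ]]
[0.46666413 0.09394169 0.32426806] [2.59225636e-03 9.99996629e-01 1.52219506e-04] 0.017 0.04017096439225797 1.35 [ 0.6166217   1.26540889 -0.18560201]
```

Call:
jog_arm(
  hand=[0.04,0.04,0.04,0.04,0.04],
  travel=[
    [0.035,-0.046,0],
    [0.035,-0.046,0],
    [0.035,-0.046,0],
    [0.035,-0.045,0],
    [0.036,-0.045,0],
  ],
  yaw=[0.041,0.041,0.041,0.041,0.041],
)

```text
time_s: 1.98
position: [0.6429, -0.1339, 0.324]
tool_rot: [[-0.98, -0.201, -0.001], [-0.201, 0.98, 0.0], [0.001, 0.0, -1.0]]
ft_force: [-0.2, 0.7, 1.1]
grip_width: 0.04
gripper_force: 0.0
```

Call:
jog_arm(
  hand=[0.04,0.04,0.04,0.04,0.04],
  travel=[
    [0,0,-0.03],
    [0,0,-0.03],
    [0,0,-0.025],
    [0,0,-0.015],
    [0,0,0],
  ],
  yaw=[0,0,0,0,0],
)

```text
time_s: 2.6
position: [0.6418, -0.1321, 0.2236]
tool_rot: [[-0.98, -0.2, -0.002], [-0.2, 0.98, 0.001], [0.002, 0.001, -1.0]]
ft_force: [-0.4, -0.1, 1.2]
grip_width: 0.0401
gripper_force: 0.0
```

```bash
python3 - <<'E'
from h import *
o=[]
for n,c in(("top",(280,110)),("scene",(120,110))):
    im=env.get_image(n)[:,:,::-1][c[1]:c[1]+90,c[0]:c[0]+90]; o.append(cv2.resize(im,(396,396),interpolation=cv2.INTER_CUBIC))
cv2.imwrite("pics/cam.png",np.hstack(o)); print(env.observe()["position"])
E
```

```text
[ 0.64241876 -0.13236107  0.22542965]
```

View pics/cam.png

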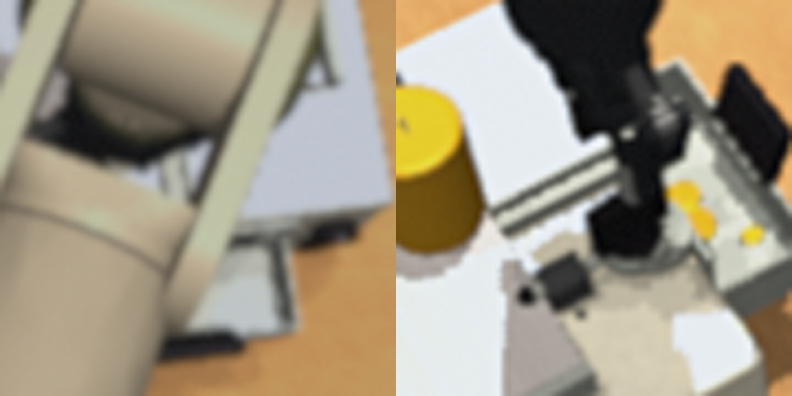

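The fingers stand above the wing (right panel, near (625,215)) and the height is clear. I'll lower and grip gently.

Call:
jog_arm(
  hand=[0.04,0.04,0.04,0.04,0.04],
  travel=[
    [0,0,-0.01],
    [0,0,-0.01],
    [0,0,-0.01],
    [0,0,-0.008],
    [0,0,0],
  ],
  yaw=[0,0,0,0,0],
)

```text
time_s: 3.32
position: [0.6419, -0.1322, 0.1856]
tool_rot: [[-0.98, -0.2, -0.001], [-0.2, 0.98, 0.001], [0.001, 0.001, -1.0]]
ft_force: [0.0, -0.4, -0.1]
grip_width: 0.0401
gripper_force: 0.0
```

Call:
jog_arm(
  hand=[0.03,0.02,0.01,0.005,0.005],
  travel=[
    [0,0,0],
    [0,0,0],
    [0,0,0],
    [0,0,0],
    [0,0,0],
  ],
  yaw=[0,0,0,0,0],
  grip_force=20,
)

```text
time_s: 3.95
position: [0.6426, -0.1356, 0.1873]
tool_rot: [[-0.98, -0.198, 0.002], [-0.198, 0.98, -0.006], [-0.001, -0.006, -1.0]]
ft_force: [0.7, -12.9, -0.4]
grip_width: 0.0111
gripper_force: 20.0
```

Gripped, with a 13 N side load toward -y. I'll shift to centre it on the axis and then turn clockwise.

Call:
jog_arm(
  hand=[0.005,0.005,0.005,0.005,0.005],
  travel=[
    [0,-0.0035,0],
    [0,0,0],
    [0,0,0],
    [0,0,0],
    [0,0,0],
  ],
  yaw=[0,0,-0.05,-0.1,-0.1],
  grip_force=20,
)

```text
time_s: 4.58
position: [0.6426, -0.136, 0.1872]
tool_rot: [[-0.999, 0.052, 0.002], [0.052, 0.999, -0.001], [-0.002, -0.001, -1.0]]
ft_force: [0.3, -2.2, 3.1]
grip_width: 0.0115
gripper_force: 20.6
```

Call:
jog_arm(
  hand=[0.005,0.005,0.005,0.005,0.005],
  travel=[
    [0,0,0],
    [0,0,0],
    [0,0,0],
    [0,0,0],
    [0,0,0],
  ],
  yaw=[-0.15,-0.15,-0.15,-0.15,-0.15],
)

```text
time_s: 5.2
position: [0.6426, -0.1359, 0.1872]
tool_rot: [[-0.694, 0.72, 0.002], [0.72, 0.694, -0.001], [-0.002, 0.001, -1.0]]
ft_force: [2.3, -2.3, 3.3]
grip_width: 0.0111
gripper_force: 20.6
```

Call:
jog_arm(
  hand=[0.005,0.005,0.005,0.005,0.005],
  travel=[
    [0,0,0],
    [0,0,0],
    [0,0,0],
    [0,0,0],
    [0,0,0],
  ],
  yaw=[-0.15,-0.15,-0.1,-0.05,0],
)

```text
time_s: 5.82
position: [0.6428, -0.1359, 0.1872]
tool_rot: [[-0.317, 0.948, 0.003], [0.948, 0.317, -0.001], [-0.002, 0.002, -1.0]]
ft_force: [3.0, -2.3, 5.4]
grip_width: 0.0112
gripper_force: 20.6
```

```bash
python3 - <<'E'
from h import *
s=env.observe();t=s["tool_rot"][:,1];p=np.load("p.npy");print(np.degrees(np.arctan2(t[1],t[0])),"cam",p[2]+np.pi/2-np.arctan2(t[1],t[0]),s["ft_force"],s["wrist_torque"],s["position"])
E
```

```text
18.489185614849557 cam 1.379815272200342 [ 3.040962   -2.31814621  5.37066207] [-0.24535367 -0.68227028 -0.0495519 ] [ 0.64275361 -0.13589442  0.1872393 ]
```

Call:
jog_arm(
  hand=[0.005,0.005,0.03,0.03,0.03],
  travel=[
    [0,0,0],
    [0,0,0],
    [0,0,0],
    [0,0,0],
    [0,0,0.01],
  ],
  yaw=[-0.02,0,0,0,0],
)

```text
time_s: 6.45
position: [0.6415, -0.1354, 0.1956]
tool_rot: [[-0.298, 0.955, -0.003], [0.955, 0.298, 0.001], [0.002, -0.002, -1.0]]
ft_force: [0.9, 0.9, -0.9]
grip_width: 0.0296
gripper_force: 0.0
```

Call:
jog_arm(
  hand=[0.03,0.03,0.03,0.085,0.085],
  travel=[
    [0,0,0.03],
    [0,0,0.04],
    [-0.03,-0.02,0],
    [-0.05,-0.04,0],
    [-0.05,-0.04,0],
  ],
  yaw=[0,0,0.18,0.18,0.18],
)

```text
time_s: 7.08
position: [0.5147, -0.2332, 0.267]
tool_rot: [[-0.746, 0.666, 0.0], [0.666, 0.746, -0.0], [-0.0, -0.0, -1.0]]
ft_force: [0.7, -0.9, -0.3]
grip_width: 0.0655
gripper_force: 0.0
```

```bash
python3 - <<'E'
from h import *
im=env.get_image("scene")[:,:,::-1][125:215,120:255]
cv2.imwrite("pics/cam2.png",cv2.resize(im,None,fx=5,fy=5,interpolation=cv2.INTER_CUBIC)); s=env.observe();t=s["tool_rot"][:,1]
print(s["position"],np.degrees(np.arctan2(t[1],t[0])),s["ft_force"],s["grip_width"],env.finger_overhang)
E
```

```text
[ 0.51050922 -0.23712382  0.26734794] 48.70568884095298 [ 0.35013456 -5.28093182  3.62598727] 0.07241030368356878 0.017
```

View pics/cam2.png

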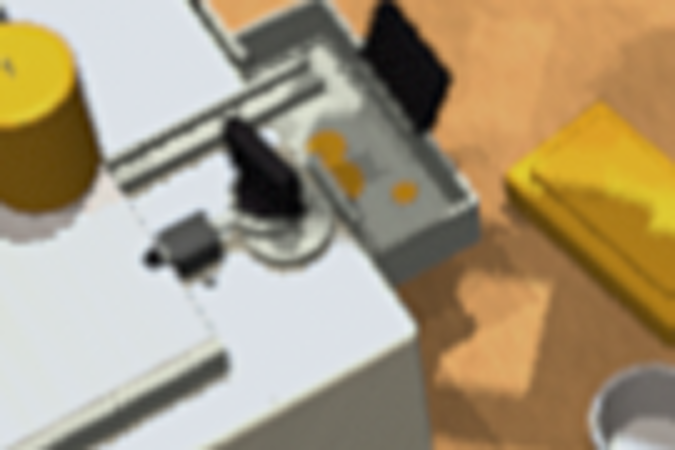

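The wing has turned across (tips (232,122) and (298,200)). The plunger knob now stands closer to its block (153,257), so the plunger has dropped home. Now to the tray tab, gripping across its 64 mm width.

Call:
jog_arm(
  hand=[0.085,0.085,0.085,0.085,0.085],
  travel=[
    [0.007,0.006,0],
    [0.007,0.006,0],
    [0.007,0.006,0],
    [0.007,0.006,0],
    [0.006,0.006,0],
  ],
  yaw=[0.17,0.17,0.17,0.17,0.173],
)

```text
time_s: 7.75
position: [0.5504, -0.2023, 0.267]
tool_rot: [[-0.992, -0.123, 0.0], [-0.123, 0.992, -0.0], [-0.0, -0.0, -1.0]]
ft_force: [-0.3, 0.2, -0.4]
grip_width: 0.0848
gripper_force: 0.0
```

Call:
jog_arm(
  hand=[0.085,0.085,0.085,0.085,0.085],
  travel=[
    [0,0,-0.03],
    [0,0,-0.03],
    [0,0,-0.03],
    [0,0,0],
    [0,0,0],
  ],
  yaw=[0,0,0,0,0],
)

```text
time_s: 8.38
position: [0.5508, -0.2029, 0.178]
tool_rot: [[-0.993, -0.118, 0.002], [-0.118, 0.993, -0.001], [-0.002, -0.001, -1.0]]
ft_force: [0.2, 0.2, 0.1]
grip_width: 0.0852
gripper_force: 0.0
```

```bash
python3 - <<'E'
from h import *
s=env.observe();t=s["tool_rot"][:,1]
print(s["position"],np.degrees(np.arctan2(t[1],t[0])),s["ft_force"],s["grip_width"],env.finger_overhang)
E
```

```text
[ 0.5508169  -0.20289872  0.17803374] 96.75567840274496 [0.21115717 0.16689332 0.08647344] 0.08521741401415672 0.017
```

Call:
jog_arm(
  hand=[0.085,0.085,0.085,0.085,0.085],
  travel=[
    [-0.008,-0.0045,0],
    [0,0,-0.02],
    [0,0,-0.02],
    [0,0,-0.012],
    [0,0,-0.006],
  ],
  yaw=[0.014,0,0,0,0],
)

```text
time_s: 9.0
position: [0.5422, -0.2073, 0.1185]
tool_rot: [[-0.991, -0.132, 0.0], [-0.132, 0.991, -0.0], [-0.0, -0.0, -1.0]]
ft_force: [-0.5, 0.3, -0.5]
grip_width: 0.0851
gripper_force: 0.0
```

```bash
python3 - <<'E'
from h import *
im=env.get_image("scene")[:,:,::-1][100:190,150:285]
cv2.imwrite("pics/tab.png",cv2.resize(im,None,fx=5,fy=5,interpolation=cv2.INTER_CUBIC)); s=env.observe();t=s["tool_rot"][:,1]
print(s["position"],np.degrees(np.arctan2(t[1],t[0])),s["ft_force"],s["grip_width"])
E
```

```text
[ 0.54207007 -0.2071884   0.11798356] 97.55793127763867 [ 0.2617197   0.03654091 -0.48841097] 0.08497077487795882
```

View pics/tab.png

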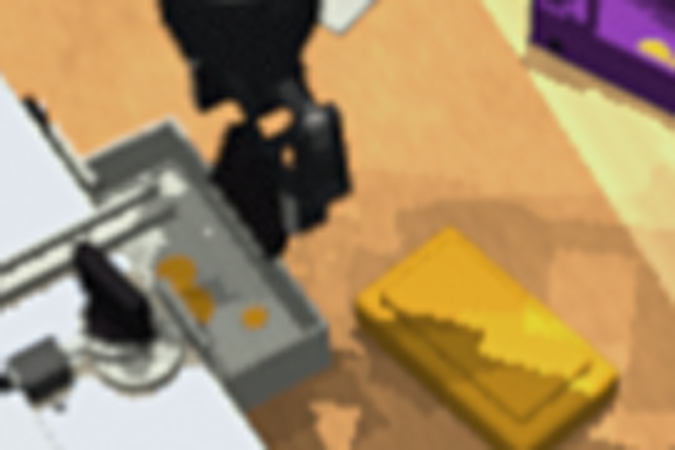

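Call:
jog_arm(
  hand=[0.075,0.068,0.06,0.05,0.05],
  travel=[
    [0,0,0],
    [0,0,0],
    [0,0,0],
    [0,0,0],
    [0,0,0],
  ],
  yaw=[0,0,0,0,0],
  grip_force=20,
)

```text
time_s: 9.68
position: [0.5425, -0.2077, 0.1193]
tool_rot: [[-0.991, -0.132, 0.001], [-0.132, 0.991, -0.002], [-0.001, -0.002, -1.0]]
ft_force: [-1.4, -1.5, 6.7]
grip_width: 0.0631
gripper_force: 21.5
```

Call:
jog_arm(
  hand=[0.05,0.05,0.05,0.05,0.05],
  travel=[
    [0,0,0],
    [0,0,0],
    [0,0,0.004],
    [0,0,0.004],
    [0,0,0],
  ],
  yaw=[0,0,0,0,0],
  grip_force=90,
)

```text
time_s: 10.3
position: [0.5431, -0.207, 0.1263]
tool_rot: [[-0.991, -0.132, 0.002], [-0.132, 0.991, 0.0], [-0.002, -0.0, -1.0]]
ft_force: [7.2, -1.7, -4.6]
grip_width: 0.0597
gripper_force: 97.6
```

```bash
cat > st.py <<'E'
from h import *
np.set_printoptions(precision=4,suppress=True)
s=env.observe();R=s["tool_rot"];t=R[:,1];p=np.load("p.npy");c,k=np.cos(p[2]),np.sin(p[2]);m=np.array([[c,k,0],[-k,c,0],[0,0,1]])
print(s["time_s"],"pos",s["position"],"mach-pos",m@(s["position"]-[p[0],p[1],0]),"yaw",np.degrees(np.arctan2(t[1],t[0])),"zax",R[:,2],"F mach",m@s["ft_force"],"T mach",m@s["wrist_torque"],s["grip_width"],s["gripper_force"])
E
sed -i 's/^/&/' st.py; python3 - <<'E'
import numpy as np;p=np.load("p.npy");p[:2]+=[-.001,-.0018];np.save("p.npy",p)
E
python3 st.py
```

```text
10.3 pos [ 0.5431 -0.207   0.1263] mach-pos [-0.0802  0.0006  0.1263] yaw 97.56052548674735 zax [ 0.0018  0.0001 -1.    ] F mach [ 6.8694 -2.6636 -4.6036] T mach [-0.4682 -0.8715 -0.0422] 0.059663191462814714 97.5593459000811
```

Call:
jog_arm(
  hand=[0.05,0.05,0.05,0.05,0.05],
  travel=[
    [0.0015,0,0],
    [0,0,0.003],
    [0,0,0.003],
    [0,0,0],
    [0,0,0],
  ],
  yaw=[0,0,0,0,0],
)

```text
time_s: 10.92
position: [0.5444, -0.2066, 0.1323]
tool_rot: [[-0.991, -0.132, 0.001], [-0.132, 0.991, 0.001], [-0.002, 0.001, -1.0]]
ft_force: [8.0, 0.7, -7.3]
grip_width: 0.0594
gripper_force: 98.2
```

```bash
python3 st.py
```

```text
10.925 pos [ 0.5444 -0.2066  0.1323] mach-pos [-0.0788  0.0007  0.1323] yaw 97.56945845014582 zax [ 0.0014  0.0008 -1.    ] F mach [ 7.9825 -0.319  -7.3177] T mach [-0.0145 -0.9573 -0.0145] 0.059409507618122435 98.17810925189406
```

Call:
jog_arm(
  hand=[0.05,0.05,0.05,0.05,0.05],
  travel=[
    [0.002,0,0],
    [0,0,0],
    [0,0,0],
    [0,0,0.002],
    [0,0,0],
  ],
  yaw=[0,0,0,0,0],
)

```text
time_s: 11.55
position: [0.5458, -0.2072, 0.1347]
tool_rot: [[-0.991, -0.131, 0.0], [-0.131, 0.991, -0.0], [-0.0, -0.0, -1.0]]
ft_force: [0.0, 0.1, -4.7]
grip_width: 0.0595
gripper_force: 98.9
```

```bash
python3 st.py
```

```text
11.55 pos [ 0.5458 -0.2072  0.1347] mach-pos [-0.0775  0.      0.1347] yaw 97.55490072236351 zax [ 0.0003 -0.0002 -1.    ] F mach [ 0.0467  0.1363 -4.662 ] T mach [-0.034   0.0961  0.038 ] 0.059451932716090325 98.8695339532569
```

Call:
jog_arm(
  hand=[0.05,0.05,0.05,0.05,0.05],
  travel=[
    [0,0,0.001],
    [0,0,0],
    [0,0,0.001],
    [0,0,0],
    [0,0,0],
  ],
  yaw=[0,0,0,0,0],
)

```text
time_s: 12.18
position: [0.5457, -0.2071, 0.1364]
tool_rot: [[-0.991, -0.132, -0.0], [-0.132, 0.991, -0.0], [0.0, -0.0, -1.0]]
ft_force: [0.2, -0.2, -2.8]
grip_width: 0.0596
gripper_force: 98.8
```

```bash
python3 st.py
```

```text
12.175 pos [ 0.5457 -0.2071  0.1364] mach-pos [-0.0776  0.0001  0.1364] yaw 97.55975651302833 zax [-0. -0. -1.] F mach [ 0.2093 -0.2077 -2.7519] T mach [-0.0152  0.211   0.0273] 0.059595166562010145 98.84365158621222
```

Call:
jog_arm(
  hand=[0.05,0.05,0.05,0.05,0.05],
  travel=[
    [0,0,0.001],
    [0,0,0],
    [0,0,0],
    [0,0,0],
    [0,0,0],
  ],
  yaw=[0,0,0,0,0],
)

```text
time_s: 12.8
position: [0.5457, -0.2071, 0.1374]
tool_rot: [[-0.991, -0.132, -0.0], [-0.132, 0.991, 0.0], [0.0, 0.0, -1.0]]
ft_force: [0.2, -0.2, -5.6]
grip_width: 0.0596
gripper_force: 98.8
```

```bash
python3 st.py
```

```text
12.8 pos [ 0.5457 -0.2071  0.1374] mach-pos [-0.0776  0.0001  0.1374] yaw 97.55676707645054 zax [-0.  0. -1.] F mach [ 0.1728 -0.2111 -5.5799] T mach [ 0.0204  0.1487 -0.0067] 0.05960130907439481 98.84683969896287
```

Call:
jog_arm(
  hand=[0.05,0.05,0.05,0.05,0.05],
  travel=[
    [0,0,0.001],
    [0,0,0],
    [0,0,0],
    [0,0,0],
    [0,0,0],
  ],
  yaw=[0,0,0,0,0],
)

```text
time_s: 13.42
position: [0.5457, -0.2071, 0.1384]
tool_rot: [[-0.991, -0.132, -0.0], [-0.132, 0.991, 0.0], [0.0, 0.0, -1.0]]
ft_force: [0.5, -0.4, -3.9]
grip_width: 0.0595
gripper_force: 98.8
```

```bash
python3 st.py
```

```text
13.425 pos [ 0.5457 -0.2071  0.1384] mach-pos [-0.0776  0.0001  0.1384] yaw 97.55991813997159 zax [-0.  0. -1.] F mach [ 0.4156 -0.4173 -3.9479] T mach [-0.0229  0.1554 -0.0187] 0.05946449843516367 98.84683740790933
```

```bash
python3 - <<'E'
from h import *
p=np.load("p.npy"); im=env.get_image("scene")[:,:,::-1].copy(); cv2.imwrite("scene1_raw.png",im)
o=(160,110);k=7
def draw(im,z,ext):
    im=cv2.resize(im[o[1]:o[1]+80,o[0]:o[0]+57],None,fx=k,fy=k,interpolation=cv2.INTER_CUBIC)
    x0,x1=-.072,-.002
    Q=[(x0,-.08,z+.038),(x0,.08,z+.038),(x0,.08,z),(x1,.08,z),(x1,.08,z+.038),(x0,.08,z+.038)]
    u=((proj("scene",M(p,Q))-o+.5)*k-.5).round().astype(np.int32); cv2.polylines(im,[u],False,(0,0,255),1)
    return im
a=draw(cv2.imread("scene0_raw.png"),.064,0); b=draw(im,.078,0)
cv2.imwrite("pics/lift.png",np.hstack([a,b]))
E
```

View pics/lift.png

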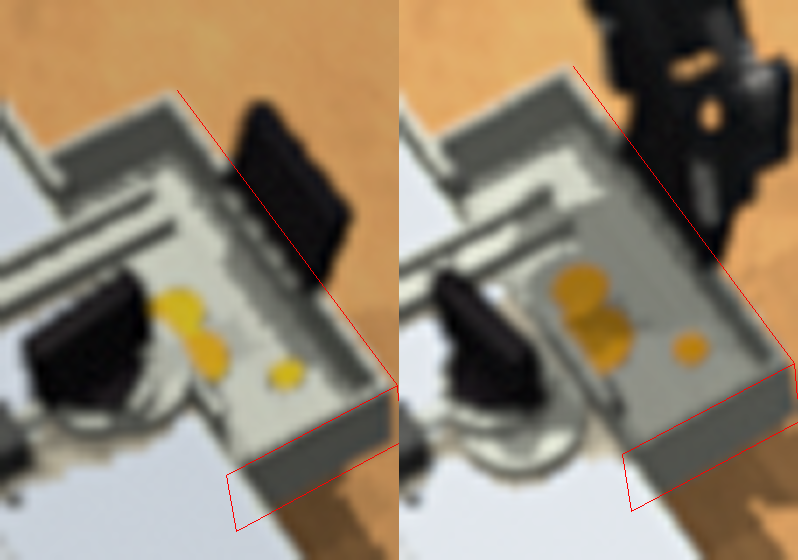

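The left panel shows the hung tray and the right panel the current one. The front rim corner has risen from (393,383) to (394,362), about 14 mm, so the tab slipped a little during the first lift. I'll probe further up for the stop.

Call:
jog_arm(
  hand=[0.05,0.05,0.05,0.05,0.05],
  travel=[
    [0,0,0.001],
    [0,0,0],
    [0,0,0],
    [0,0,0],
    [0,0,0],
  ],
  yaw=[0,0,0,0,0],
)

```text
time_s: 14.1
position: [0.5457, -0.2071, 0.1394]
tool_rot: [[-0.991, -0.132, -0.0], [-0.132, 0.991, 0.0], [0.0, 0.0, -1.0]]
ft_force: [-0.7, 0.0, -4.1]
grip_width: 0.0598
gripper_force: 98.8
```

```bash
python3 st.py
```

```text
14.1 pos [ 0.5457 -0.2071  0.1394] mach-pos [-0.0776  0.0001  0.1394] yaw 97.55927964984492 zax [-0.  0. -1.] F mach [-0.7117  0.1399 -4.068 ] T mach [ 0.0186  0.1821 -0.0227] 0.05980786720665099 98.84632175322622
```

Call:
jog_arm(
  hand=[0.05,0.05,0.05,0.05,0.05],
  travel=[
    [0,0,0.001],
    [0,0,0],
    [0,0,0],
    [0,0,0],
    [0,0,0],
  ],
  yaw=[0,0,0,0,0],
)

```text
time_s: 14.72
position: [0.5457, -0.2071, 0.1404]
tool_rot: [[-0.991, -0.132, -0.0], [-0.132, 0.991, 0.0], [0.0, 0.0, -1.0]]
ft_force: [-0.8, -0.8, -3.6]
grip_width: 0.0596
gripper_force: 98.8
```

```bash
python3 st.py
```

```text
14.725 pos [ 0.5457 -0.2071  0.1404] mach-pos [-0.0776  0.0001  0.1404] yaw 97.55807850479994 zax [-0.0001  0.     -1.    ] F mach [-0.8958 -0.6419 -3.5785] T mach [ 0.0365  0.1803 -0.0134] 0.059596041011372114 98.84575589094311
```

Call:
jog_arm(
  hand=[0.05,0.05,0.05,0.05,0.05],
  travel=[
    [0,0,0.001],
    [0,0,0],
    [0,0,0],
    [0,0,0],
    [0,0,0],
  ],
  yaw=[0,0,0,0,0],
)

```text
time_s: 15.35
position: [0.5457, -0.2071, 0.1414]
tool_rot: [[-0.991, -0.132, -0.0], [-0.132, 0.991, -0.0], [0.0, -0.0, -1.0]]
ft_force: [-0.7, 0.0, -3.8]
grip_width: 0.0594
gripper_force: 98.8
```

```bash
python3 st.py
```

```text
15.35 pos [ 0.5457 -0.2071  0.1414] mach-pos [-0.0776  0.0001  0.1414] yaw 97.55781877021879 zax [-0. -0. -1.] F mach [-0.6547  0.1241 -3.7852] T mach [-0.0106  0.1979  0.0263] 0.05939257285294208 98.84709164500237
```

Call:
jog_arm(
  hand=[0.05,0.05,0.05,0.05,0.05],
  travel=[
    [0,0,0.001],
    [0,0,0],
    [0,0,0],
    [0,0,0],
    [0,0,0],
  ],
  yaw=[0,0,0,0,0],
)

```text
time_s: 15.98
position: [0.5457, -0.2071, 0.1424]
tool_rot: [[-0.991, -0.132, -0.0], [-0.132, 0.991, 0.0], [0.0, 0.0, -1.0]]
ft_force: [-0.2, -0.2, -4.7]
grip_width: 0.0595
gripper_force: 98.8
```

```bash
python3 st.py
```

```text
15.975 pos [ 0.5457 -0.2071  0.1424] mach-pos [-0.0776  0.0001  0.1424] yaw 97.55946734305526 zax [-0.0001  0.     -1.    ] F mach [-0.1718 -0.1327 -4.6934] T mach [ 0.0225  0.1469 -0.0097] 0.0594517578181874 98.84696808177978
```

Call:
jog_arm(
  hand=[0.05,0.05,0.05,0.05,0.05],
  travel=[
    [0,0,0.001],
    [0,0,0],
    [0,0,0],
    [0,0,0],
    [0,0,0],
  ],
  yaw=[0,0,0,0,0],
)

```text
time_s: 16.6
position: [0.5457, -0.2071, 0.1434]
tool_rot: [[-0.991, -0.132, -0.0], [-0.132, 0.991, 0.0], [0.0, 0.0, -1.0]]
ft_force: [-0.1, 0.0, -4.0]
grip_width: 0.0594
gripper_force: 98.8
```

```bash
python3 st.py; python3 - <<'E'
from h import *
p=np.load("p.npy"); im=env.get_image("scene")[:,:,::-1].copy(); cv2.imwrite("scene2_raw.png",im)
o=(150,105);k=7
def draw(im,z):
    im=cv2.resize(im[o[1]:o[1]+85,o[0]:o[0]+57],None,fx=k,fy=k,interpolation=cv2.INTER_CUBIC)
    for dz,col in((0,(0,0,255)),(.003,(0,255,0))):
        Q=np.array([(-.072,-.08,z+.038),(-.072,.08,z+.038),(-.002,.08,z+.038),(-.002,.08,z+.075),(-.002,.035,z+.075),(-.002,.035,z+.038)])+[.0,0,dz]
        u=((proj("scene",M(p,Q))-o+.5)*k-.5).round().astype(np.int32); cv2.polylines(im,[u],False,col,1)
    return im
cv2.imwrite("pics/lift2.png",np.hstack([draw(cv2.imread("scene0_raw.png"),.064),draw(im,.078)]))
E
```

```text
16.6 pos [ 0.5457 -0.2071  0.1434] mach-pos [-0.0776  0.0001  0.1434] yaw 97.55705749866421 zax [-0.  0. -1.] F mach [-0.063   0.021  -3.9623] T mach [-0.021   0.1298  0.004 ] 0.05938027269083134 98.8346233824268
```

View pics/lift2.png

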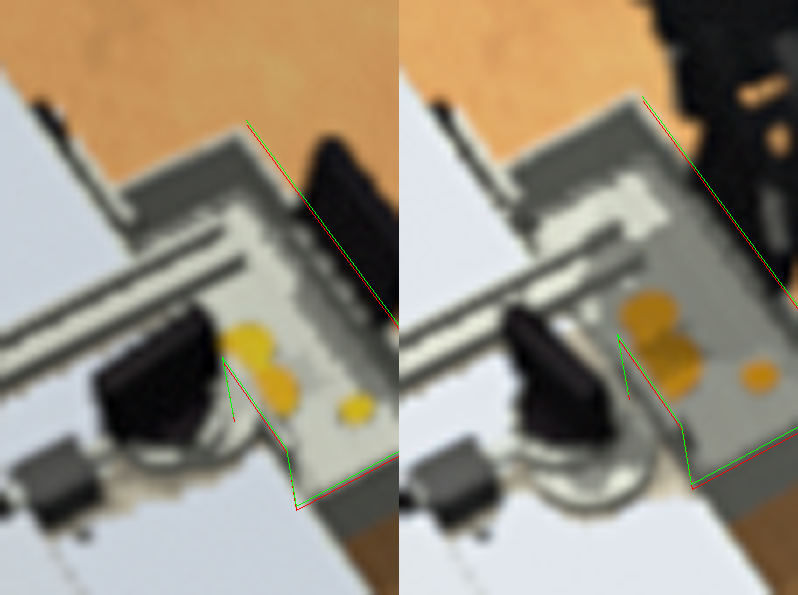

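View budget used: the tray looks level and raised, with the rim in line with the 14–17 mm overlay. Steep viewing makes the height read weak, so I'll track patches subpixel between the saved images.

```bash
cat > trk.py <<'E'
from h import *
import sys
np.set_printoptions(precision=2,suppress=True)
p=np.load("p.npy")
def load(f):
    im=cv2.imread(f); return im
I=[load(f) for f in sys.argv[1:]]
pts={"waxes":((-.045,.025,.066),7),"wax front":((-.058,.055,.066),4),"FLcorner":((-.072,.08,.102),5),"BRcorner":((-.04,-.08,.102),7)}
pts={"waxA":(np.array((150+260/7,105+365/7)),6),"waxB":(np.array((150+355/7,105+408/7)),4),"FRcorner":(np.array((150+240/7,105+130/7)),6),"rimL":(np.array((160+393/7,110+385/7)),6)}
for n,(c,h) in pts.items():
    for i in range(len(I)-1):
        ch=(lambda im:im[:,:,0]) if "wax" in n else (lambda im:cv2.cvtColor(im,cv2.COLOR_BGR2GRAY))
        a=ch(I[0]).astype(np.float32);b=ch(I[i+1]).astype(np.float32)
        W=np.eye(2,3,dtype=np.float32);W[:,2]=[-.5,-3]
        x0,y0=(c-h).round().astype(int);t=a[y0:y0+2*h+1,x0:x0+2*h+1]
        W[:,2]+=[x0,y0]
        try: cc,W=cv2.findTransformECC(t,b,W,cv2.MOTION_TRANSLATION,(3,200,1e-4),None,1); print(n,i+1,W[:,2]-[x0,y0],round(cc,3))
        except cv2.error as e: print(n,i+1,"fail")
g=M(p,[(-.05,.03,.066)])[0]
for d in((0,0,.01),(.01,0,0),(0,.01,0)):
    print("px per 10mm machine",d,proj("scene",M(p,np.array([(-.05,.03,.066)])+d))-proj("scene",M(p,[(-.05,.03,.066)])))
E
python3 trk.py scene0_raw.png scene1_raw.png scene2_raw.png
```

```text
waxA 1 [ 0.25 -2.56] 0.75
waxA 2 [ 0.04 -3.73] 0.747
waxB 1 [ 0.66 -3.49] 0.894
waxB 2 [ 0.54 -4.55] 0.89
FRcorner 1 [-1.38 -3.58] 0.872
FRcorner 2 [-1.52 -4.79] 0.861
rimL 1 [-0.07 -3.65] 0.75
rimL 2 [-0.26 -5.27] 0.719
px per 10mm machine (0, 0, 0.01) [[-0.29 -2.16]]
px per 10mm machine (0.01, 0, 0) [[-3.33  1.75]]
px per 10mm machine (0, 0.01, 0) [[1.95 2.7 ]]
```

```bash
cat >> trk.py <<'E'
c,k=np.cos(p[2]),np.sin(p[2])
Z={"waxA":.066,"waxB":.066,"FRcorner":.102,"rimL":.102}
P0={};OB={}
for n,(cc,h) in pts.items():
    w=atz("scene",cc,Z[n])[0]; d=w-p[:2]; P0[n]=np.array([c*d[0]+k*d[1],-k*d[0]+c*d[1],Z[n]])
print({n:(v*1000).round() for n,v in P0.items()})
def model(q,P): # q: dx,dz at hanging screw point (0,127), th front-up
    dx,dz,th,dy=q; r=P-[0,0,.127]; co,s=np.cos(th),np.sin(th)
    return np.array([co*r[0]+s*r[2]+dx,P[1]+dy,.127-s*r[0]+co*r[2]+dz])
def fit(sh):
    f=lambda q:np.concatenate([(proj("scene",M(p,model(q,P0[n])))-proj("scene",M(p,P0[n])))[0]-sh[n] for n in sh]+[[q[3]/.001*.3*FY]])
    r=least_squares(f,[0,.01,0,0],x_scale=[.01,.01,.1,.01]); return r
FY=1
for sh in({"waxA":(.25,-2.56),"waxB":(.66,-3.49),"FRcorner":(-1.38,-3.58),"rimL":(-.07,-3.65)},{"waxA":(.04,-3.73),"waxB":(.54,-4.55),"FRcorner":(-1.52,-4.79),"rimL":(-.26,-5.27)}):
    r=fit(sh);print("dx,dz mm",r.x[:2]*1000,"tilt deg",np.degrees(r.x[2]),"dy",r.x[3]*1000,r.fun)
E
python3 trk.py scene0_raw.png | tail -3
```

```text
{'waxA': array([-31.,  -3.,  66.]), 'waxB': array([-51.,  34.,  66.]), 'FRcorner': array([-69., -77., 102.]), 'rimL': array([-71.,  81., 102.])}
dx,dz mm [3.12 9.19] tilt deg 5.446238981277854 dy 0.31830196339209466 [ 0.2  -0.51 -0.18  0.04  0.5   0.07 -0.52  0.34  0.1 ]
dx,dz mm [ 3.01 14.58] tilt deg 5.398936721111473 dy 0.1768864112346985 [ 0.21 -0.57 -0.21 -0.12  0.44 -0.06 -0.43  0.69  0.05]
```

Tray tilt is about 4° front-up and ear lift about 14.6 mm. I'm close to the stop, so I'll confirm it by touch.

Call:
jog_arm(
  hand=[0.05,0.05,0.05,0.05,0.05],
  travel=[
    [0,0,0.001],
    [0,0,0],
    [0,0,0],
    [0,0,0],
    [0,0,0],
  ],
  yaw=[0,0,0,0,0],
)

```text
time_s: 17.27
position: [0.5457, -0.2071, 0.1444]
tool_rot: [[-0.991, -0.131, -0.0], [-0.131, 0.991, 0.0], [0.0, 0.0, -1.0]]
ft_force: [-0.7, -1.3, -3.5]
grip_width: 0.0596
gripper_force: 98.7
```

```bash
python3 st.py
```

```text
17.275 pos [ 0.5457 -0.2071  0.1444] mach-pos [-0.0776  0.0001  0.1444] yaw 97.55599995936925 zax [-0.  0. -1.] F mach [-0.8438 -1.1626 -3.4603] T mach [-0.0258  0.1845 -0.0049] 0.059590488332601985 98.74669258017093
```

Call:
jog_arm(
  hand=[0.05,0.05,0.05,0.05,0.05],
  travel=[
    [0,0,0.001],
    [0,0,0],
    [0,0,0],
    [0,0,0],
    [0,0,0],
  ],
  yaw=[0,0,0,0,0],
)

```text
time_s: 17.9
position: [0.5458, -0.2071, 0.1454]
tool_rot: [[-0.991, -0.132, 0.0], [-0.132, 0.991, 0.0], [-0.0, 0.0, -1.0]]
ft_force: [1.4, 1.3, -5.8]
grip_width: 0.0593
gripper_force: 98.6
```

```bash
python3 st.py
```

```text
17.9 pos [ 0.5458 -0.2071  0.1454] mach-pos [-0.0775  0.0001  0.1454] yaw 97.55856782947376 zax [ 0.      0.0001 -1.    ] F mach [ 1.5597  1.0783 -5.8323] T mach [-0.0007 -0.0094 -0.045 ] 0.059349748386186535 98.57804952654988
```

Stop touched: the pitch torque jumped. I'll back down 1.5 mm and try shifting left.

Call:
jog_arm(
  hand=[0.05,0.05,0.05,0.05,0.05],
  travel=[
    [0,0,-0.0015],
    [0,0,0],
    [-0.0004,0.003,0],
    [-0.0004,0.003,0],
    [0,0,0],
  ],
  yaw=[0,0,0,0,0],
)

```text
time_s: 18.52
position: [0.5449, -0.2008, 0.144]
tool_rot: [[-0.991, -0.132, -0.0], [-0.132, 0.991, 0.0], [-0.0, 0.0, -1.0]]
ft_force: [0.2, -0.3, -4.5]
grip_width: 0.0598
gripper_force: 98.8
```

```bash
python3 st.py
```

```text
18.525 pos [ 0.5449 -0.2008  0.144 ] mach-pos [-0.0776  0.0065  0.144 ] yaw 97.57833721015278 zax [-0.  0. -1.] F mach [ 0.193  -0.3596 -4.4531] T mach [-0.0187  0.1245  0.0022] 0.05983467500002861 98.78761508502066
```

Call:
jog_arm(
  hand=[0.05,0.05,0.05,0.05,0.05],
  travel=[
    [-0.0005,0.004,0],
    [-0.0005,0.004,0],
    [-0.0005,0.004,0],
    [-0.0004,0.003,0],
    [0,0,0],
  ],
  yaw=[0,0,0,0,0],
)

```text
time_s: 19.15
position: [0.543, -0.1859, 0.144]
tool_rot: [[-0.991, -0.132, -0.0], [-0.132, 0.991, 0.0], [0.0, 0.0, -1.0]]
ft_force: [0.1, 0.3, -4.3]
grip_width: 0.0592
gripper_force: 98.8
```

```bash
python3 st.py
```

```text
19.15 pos [ 0.543  -0.1859  0.144 ] mach-pos [-0.0775  0.0215  0.144 ] yaw 97.57436310887289 zax [-0.  0. -1.] F mach [ 0.1709  0.234  -4.3351] T mach [-0.0224  0.1973 -0.013 ] 0.059198958748261074 98.84662681259215
```

Call:
jog_arm(
  hand=[0.05,0.05,0.05,0.05,0.05],
  travel=[
    [-0.0001,0.001,0],
    [-0.0001,0.001,0],
    [0,0,0],
    [0,0,0],
    [0,0,0],
  ],
  yaw=[0,0,0,0,0],
)

```text
time_s: 19.77
position: [0.5428, -0.1842, 0.1439]
tool_rot: [[-0.991, -0.131, 0.0], [-0.131, 0.991, -0.0], [0.0, -0.0, -1.0]]
ft_force: [-0.3, -1.1, -3.7]
grip_width: 0.0598
gripper_force: 98.8
```

```bash
python3 st.py
```

```text
19.775 pos [ 0.5428 -0.1842  0.1439] mach-pos [-0.0774  0.0232  0.1439] yaw 97.55142659194121 zax [ 0. -0. -1.] F mach [-0.4046 -1.046  -3.735 ] T mach [ 0.0041  0.1036 -0.0064] 0.059814246027519564 98.84499819483608
```

Stop felt at +23 mm, so the hole centre is 6 mm back. I'll return there and pull out gently.

Call:
jog_arm(
  hand=[0.05,0.05,0.05,0.05,0.05],
  travel=[
    [0.0004,-0.0035,0],
    [0.0004,-0.0028,0],
    [0,0,0],
    [-0.002,-0.0003,0],
    [-0.002,-0.0003,0],
  ],
  yaw=[0,0,0,0,0],
)

```text
time_s: 20.4
position: [0.5395, -0.1909, 0.1439]
tool_rot: [[-0.991, -0.132, -0.0], [-0.132, 0.991, 0.0], [0.0, 0.0, -1.0]]
ft_force: [-0.5, -0.6, -3.6]
grip_width: 0.0591
gripper_force: 98.8
```

```bash
python3 st.py
```

```text
20.4 pos [ 0.5395 -0.1909  0.1439] mach-pos [-0.0817  0.017   0.1439] yaw 97.56204328367764 zax [-0.0001  0.0001 -1.    ] F mach [-0.5427 -0.5084 -3.6464] T mach [ 0.0046  0.0739 -0.0047] 0.05907325048888532 98.8315102737397
```

Call:
jog_arm(
  hand=[0.05,0.05,0.05,0.05,0.05],
  travel=[
    [-0.003,-0.0004,0],
    [-0.003,-0.0004,0],
    [-0.003,-0.0004,0],
    [-0.003,-0.0004,0],
    [0,0,0],
  ],
  yaw=[0,0,0,0,0],
)

```text
time_s: 21.02
position: [0.5274, -0.1927, 0.144]
tool_rot: [[-0.991, -0.131, -0.0], [-0.131, 0.991, 0.0], [0.0, 0.0, -1.0]]
ft_force: [-0.7, 0.0, -4.0]
grip_width: 0.0599
gripper_force: 98.8
```

```bash
python3 st.py
```

```text
21.025 pos [ 0.5274 -0.1927  0.144 ] mach-pos [-0.0938  0.0168  0.144 ] yaw 97.54627921596853 zax [-0.0001  0.     -1.    ] F mach [-0.6685  0.1355 -4.0474] T mach [ 0.044   0.148  -0.0288] 0.05986608457811735 98.82154959719628
```

The tray is free, with no force. I'll draw it clear and lift, then carry it across.

Call:
jog_arm(
  hand=[0.05,0.05,0.05,0.05,0.05],
  travel=[
    [-0.008,-0.001,0],
    [-0.012,-0.0016,0],
    [-0.015,-0.002,0],
    [-0.012,-0.0016,0.006],
    [-0.005,0,0.012],
  ],
  yaw=[0,0,0,0,0],
)

```text
time_s: 21.65
position: [0.4746, -0.1989, 0.1626]
tool_rot: [[-0.991, -0.131, -0.001], [-0.131, 0.991, 0.0], [0.001, 0.0, -1.0]]
ft_force: [-0.3, -0.4, -3.3]
grip_width: 0.0597
gripper_force: 98.8
```

Call:
jog_arm(
  hand=[0.05,0.05,0.05,0.05,0.05],
  travel=[
    [0,0,0.014],
    [0,0.008,0.014],
    [0,0.016,0.01],
    [0,0.025,0.004],
    [0,0.03,0],
  ],
  yaw=[0,0,0,0,0],
)

```text
time_s: 22.28
position: [0.4757, -0.1182, 0.2046]
tool_rot: [[-0.991, -0.132, 0.001], [-0.132, 0.991, -0.0], [-0.001, -0.0, -1.0]]
ft_force: [0.0, 0.5, -4.4]
grip_width: 0.0592
gripper_force: 98.9
```

Call:
jog_arm(
  hand=[0.05,0.05,0.05,0.05,0.05],
  travel=[
    [0,0.035,0],
    [0,0.035,0],
    [0,0.035,0],
    [0,0.035,0],
    [0,0.035,0],
  ],
  yaw=[0,0.01,0.01,0.01,0.01],
)

```text
time_s: 22.9
position: [0.4751, 0.0575, 0.2043]
tool_rot: [[-0.985, -0.172, 0.0], [-0.172, 0.985, 0.0], [-0.0, 0.0, -1.0]]
ft_force: [-0.0, -0.5, -3.4]
grip_width: 0.0599
gripper_force: 98.9
```

```bash
python3 st.py
```

```text
22.9 pos [0.4751 0.0575 0.2043] mach-pos [-0.1129  0.2717  0.2043] yaw 99.92148009178239 zax [ 0.      0.0003 -1.    ] F mach [-0.0982 -0.4806 -3.4151] T mach [0.0097 0.1102 0.0339] 0.05987281092402223 98.8532033096999
```

Call:
jog_arm(
  hand=[0.05,0.05,0.05,0.05,0.05],
  travel=[
    [0.02,0.034,0],
    [0.028,0.034,0],
    [0.03,0.034,0],
    [0.028,0.028,0],
    [0.0194,0.019,0],
  ],
  yaw=[0.01,0.007,0,0,0],
)

```text
time_s: 23.52
position: [0.6011, 0.2069, 0.2038]
tool_rot: [[-0.982, -0.19, -0.001], [-0.19, 0.982, 0.0], [0.001, 0.001, -1.0]]
ft_force: [0.7, -0.5, -4.0]
grip_width: 0.0597
gripper_force: 98.9
```

Call:
jog_arm(
  hand=[0.05,0.05,0.05,0.05,0.05],
  travel=[
    [0,0,-0.01],
    [0,0,-0.025],
    [0,0,-0.03],
    [0,0,-0.025],
    [0,0,-0.015],
  ],
  yaw=[0,0,0,0,0],
)

```text
time_s: 24.15
position: [0.5996, 0.2042, 0.0976]
tool_rot: [[-0.982, -0.188, -0.003], [-0.188, 0.982, -0.0], [0.003, 0.0, -1.0]]
ft_force: [0.0, 0.2, -3.8]
grip_width: 0.0595
gripper_force: 98.8
```

```bash
python3 st.py; python3 - <<'E'
from h import *
for n in("scene","top"): cv2.imwrite(f"{n}3_raw.png",env.get_image(n)[:,:,::-1])
# tray left/right rim relative to board: list bright-grey (low saturation) pixels' extent near board in scene
im=cv2.imread("scene3_raw.png");h=cv2.cvtColor(im,cv2.COLOR_BGR2HSV)
m=((h[:,:,1]<50)&(h[:,:,2]>60)).astype(np.uint8);m[:240]=0;m[:,:180]=0
n,l,s,c=cv2.connectedComponentsWithStats(m)
for i in range(1,n):
    if s[i,4]>80: print(s[i],c[i])
E
```

```text
24.15 pos [0.5996 0.2042 0.0976] mach-pos [0.0299 0.4008 0.0976] yaw 100.82787631006023 zax [-0.0027 -0.0004 -1.    ] F mach [ 0.0582  0.1869 -3.8435] T mach [ 0.0169  0.1613 -0.0361] 0.05947085916459969 98.80156598053873
[ 203  269   70   75 1982] [238.63218971 305.46518668]
[183 343  33  34 572] [199.01748252 360.32167832]
```

Call:
jog_arm(
  hand=[0.05,0.05,0.05,0.05,0.05],
  travel=[
    [0,0,-0.006],
    [0,0,-0.004],
    [0,0,-0.003],
    [0,0,-0.002],
    [0,0,0],
  ],
  yaw=[0,0,0,0,0],
)

```text
time_s: 24.88
position: [0.601, 0.2042, 0.0839]
tool_rot: [[-0.982, -0.188, -0.0], [-0.188, 0.982, -0.0], [0.0, 0.0, -1.0]]
ft_force: [-0.3, 0.1, -4.6]
grip_width: 0.0595
gripper_force: 98.8
```

Call:
jog_arm(
  hand=[0.05,0.05,0.05,0.05,0.05],
  travel=[
    [0,0,-0.002],
    [0,0,-0.001],
    [0,0,-0.001],
    [0,0,-0.001],
    [0,0,0],
  ],
  yaw=[0,0,0,0,0],
)

```text
time_s: 25.5
position: [0.601, 0.2042, 0.0789]
tool_rot: [[-0.982, -0.188, -0.0], [-0.188, 0.982, -0.0], [0.0, -0.0, -1.0]]
ft_force: [0.8, 0.2, -3.6]
grip_width: 0.0596
gripper_force: 98.9
```

```bash
python3 st.py
```

```text
25.5 pos [0.601  0.2042 0.0789] mach-pos [0.0312 0.4006 0.0789] yaw 100.82226628748349 zax [-0.0001 -0.     -1.    ] F mach [ 0.7948  0.0544 -3.6325] T mach [-0.0152  0.14    0.0023] 0.059648685429981155 98.85379153769463
```

Call:
jog_arm(
  hand=[0.05,0.05,0.05,0.05,0.05],
  travel=[
    [0,0,-0.001],
    [0,0,-0.001],
    [0,0,-0.001],
    [0,0,0],
    [0,0,0],
  ],
  yaw=[0,0,0,0,0],
)

```text
time_s: 26.12
position: [0.6011, 0.2042, 0.076]
tool_rot: [[-0.982, -0.188, 0.0], [-0.188, 0.982, 0.0], [-0.0, 0.0, -1.0]]
ft_force: [-0.9, -0.8, -4.7]
grip_width: 0.0596
gripper_force: 98.9
```

```bash
python3 st.py
```

```text
26.125 pos [0.6011 0.2042 0.076 ] mach-pos [0.0313 0.4006 0.076 ] yaw 100.82246880204252 zax [ 0.  0. -1.] F mach [-0.9861 -0.6622 -4.7459] T mach [-0.0086  0.1272 -0.0479] 0.05961177137873587 98.8677924592048
```

Call:
jog_arm(
  hand=[0.05,0.05,0.05,0.05,0.05],
  travel=[
    [0,0,-0.001],
    [0,0,-0.001],
    [0,0,0],
    [0,0,0],
    [0,0,0],
  ],
  yaw=[0,0,0,0,0],
)

```text
time_s: 26.75
position: [0.6011, 0.2042, 0.074]
tool_rot: [[-0.982, -0.188, 0.0], [-0.188, 0.982, -0.0], [-0.0, -0.0, -1.0]]
ft_force: [-0.6, -0.3, -3.8]
grip_width: 0.0596
gripper_force: 98.9
```

```bash
python3 st.py
```

```text
26.75 pos [0.6011 0.2042 0.074 ] mach-pos [0.0313 0.4006 0.074 ] yaw 100.82304004715532 zax [ 0.0001 -0.     -1.    ] F mach [-0.5985 -0.2019 -3.7827] T mach [0.009  0.1334 0.012 ] 0.05958846175387191 98.86227353475988
```

Call:
jog_arm(
  hand=[0.05,0.05,0.05,0.05,0.05],
  travel=[
    [0,0,-0.001],
    [0,0,-0.001],
    [0,0,-0.001],
    [0,0,0],
    [0,0,0],
  ],
  yaw=[0,0,0,0,0],
)

```text
time_s: 27.38
position: [0.6011, 0.2042, 0.071]
tool_rot: [[-0.982, -0.188, 0.0], [-0.188, 0.982, -0.0], [-0.0, -0.0, -1.0]]
ft_force: [-1.4, -0.0, -3.2]
grip_width: 0.0595
gripper_force: 99.2
```

```bash
python3 st.py
```

```text
27.375 pos [0.6011 0.2042 0.071 ] mach-pos [0.0313 0.4006 0.071 ] yaw 100.82505293448494 zax [ 0.0002 -0.     -1.    ] F mach [-1.3933  0.1676 -3.2122] T mach [-0.1498  0.1903 -0.0291] 0.05951439636572826 99.19399457518011
```

Call:
jog_arm(
  hand=[0.05,0.05,0.05,0.05,0.05],
  travel=[
    [0,0,-0.001],
    [0,0,-0.001],
    [0,0,0],
    [0,0,0],
    [0,0,0],
  ],
  yaw=[0,0,0,0,0],
)

```text
time_s: 28.0
position: [0.6011, 0.2042, 0.069]
tool_rot: [[-0.982, -0.188, 0.0], [-0.188, 0.982, 0.0], [-0.0, -0.0, -1.0]]
ft_force: [-0.8, -0.5, -1.3]
grip_width: 0.0591
gripper_force: 99.5
```

```bash
python3 st.py
```

```text
28.0 pos [0.6011 0.2042 0.069 ] mach-pos [0.0313 0.4006 0.069 ] yaw 100.82172952556273 zax [ 0.0001  0.     -1.    ] F mach [-0.8634 -0.3605 -1.3323] T mach [-0.1925  0.2904 -0.045 ] 0.05912035480029284 99.47868319228292
```

Call:
jog_arm(
  hand=[0.05,0.05,0.05,0.05,0.05],
  travel=[
    [0,0,-0.001],
    [0,0,-0.001],
    [0,0,0],
    [0,0,0],
    [0,0,0],
  ],
  yaw=[0,0,0,0,0],
)

```text
time_s: 28.62
position: [0.601, 0.2043, 0.0681]
tool_rot: [[-0.982, -0.188, 0.001], [-0.188, 0.982, 0.0], [-0.001, -0.0, -1.0]]
ft_force: [-5.3, -0.8, 7.3]
grip_width: 0.0596
gripper_force: 100.7
```

```bash
python3 st.py
```

```text
28.625 pos [0.601  0.2043 0.0681] mach-pos [0.0313 0.4007 0.0681] yaw 100.83176416712573 zax [ 0.0008  0.     -1.    ] F mach [-5.3899 -0.0473  7.3244] T mach [-0.2972  0.9494 -0.1404] 0.059572022636737096 100.65557548688957
```

Seated with light pressure. I'll ease off and release.

Call:
jog_arm(
  hand=[0.05,0.05,0.05,0.058,0.062],
  travel=[
    [0,0,0.001],
    [0,0,0.0005],
    [0,0,0],
    [0,0,0],
    [0,0,0],
  ],
  yaw=[0,0,0,0,0],
  grip_force=20,
)

```text
time_s: 29.25
position: [0.6012, 0.2042, 0.0682]
tool_rot: [[-0.982, -0.188, 0.0], [-0.188, 0.982, 0.0], [-0.0, 0.0, -1.0]]
ft_force: [-0.5, 0.2, -3.3]
grip_width: 0.062
gripper_force: 41.7
```

Call:
jog_arm(
  hand=[0.066,0.07,0.076,0.084,0.084],
  travel=[
    [0,0,0],
    [0,0,0],
    [0,0,0],
    [0,0,0],
    [0,0,0],
  ],
  yaw=[0,0,0,0,0],
)

```text
time_s: 29.88
position: [0.6011, 0.2042, 0.0685]
tool_rot: [[-0.982, -0.188, 0.0], [-0.188, 0.982, -0.0], [-0.0, -0.0, -1.0]]
ft_force: [0.3, -0.8, -0.5]
grip_width: 0.0843
gripper_force: 0.0
```

```bash
python3 st.py
```

```text
29.875 pos [0.6011 0.2042 0.0685] mach-pos [0.0313 0.4006 0.0685] yaw 100.8228009516403 zax [ 0.0001 -0.     -1.    ] F mach [ 0.2034 -0.8672 -0.4793] T mach [-0.0155  0.0083  0.0345] 0.08427296388614056 0.0
```

Released. I'll rise straight up, move clear, and then check by image code.

Call:
jog_arm(
  hand=[0.084,0.084,0.084,0.084,0.084],
  travel=[
    [0,0,0.01],
    [0,0,0.02],
    [0,0,0.04],
    [0,0,0.05],
    [0,0,0.05],
  ],
  yaw=[0,0,0,0,0],
)

```text
time_s: 30.5
position: [0.6008, 0.2042, 0.2409]
tool_rot: [[-0.982, -0.188, 0.001], [-0.188, 0.982, 0.0], [-0.001, -0.0, -1.0]]
ft_force: [0.9, 0.8, 0.2]
grip_width: 0.0842
gripper_force: 0.0
```

Call:
jog_arm(
  hand=[0.084,0.084,0.084,0.084,0.084],
  travel=[
    [-0.05,0.02,0.02],
    [-0.05,0.04,0],
    [-0.05,0.05,0],
    [-0.05,0.05,0],
    [-0.05,0.05,0],
  ],
  yaw=[0,0,0,0,0],
)

```text
time_s: 31.12
position: [0.368, 0.3969, 0.2594]
tool_rot: [[-0.982, -0.188, 0.001], [-0.188, 0.982, 0.001], [-0.001, 0.001, -1.0]]
ft_force: [1.5, -0.9, 0.2]
grip_width: 0.0839
gripper_force: 0.0
```

Call:
jog_arm(
  hand=[0.084,0.084,0.084,0.084,0.084],
  travel=[
    [-0.05,0.04,0],
    [-0.04,0.04,0],
    [-0.02,0.02,0],
    [0,0,0],
    [0,0,0],
  ],
  yaw=[0,0,0,0,0],
)

```text
time_s: 31.75
position: [0.2614, 0.4944, 0.2588]
tool_rot: [[-0.982, -0.187, 0.0], [-0.187, 0.982, 0.0], [-0.001, 0.0, -1.0]]
ft_force: [0.6, -0.1, 0.3]
grip_width: 0.0837
gripper_force: 0.0
```

```bash
python3 st.py; python3 - <<'E'
from h import *
np.set_printoptions(precision=4,suppress=True)
I={}
for n in("scene","top"): I[n]=env.get_image(n)[:,:,::-1].copy(); cv2.imwrite(f"{n}4_raw.png",I[n])
B=(.6365,.2135)
for n in I:
    h=cv2.cvtColor(I[n],cv2.COLOR_BGR2HSV); m=((h[:,:,1]<70)&(h[:,:,2]>50)).astype(np.uint8)
    u=proj(n,[B+(.03,)])[0]; Y,X=np.mgrid[:384,:512]; m[np.hypot(X-u[0],Y-u[1])>(60 if n=="scene" else 40)]=0
    k,l,s,c=cv2.connectedComponentsWithStats(m); i=1+np.argmax(s[1:,4]); print(n,s[i],c[i])
    q=np.argwhere(l==i)[:,::-1].astype(np.float32); r=cv2.minAreaRect(q); bp=cv2.boxPoints(r)
    print("rect at rim z .048:",r[1],atz(n,bp,.048),"mean",atz(n,bp,.048).mean(0))
# model check: predicted rim corners of upright tray at board centre
print("expected rim px"); 
for n in I: print(n,proj(n,M((B[0],B[1],np.radians(10.9)),[(-.035,.08,.048),(-.035,-.08,.048),(.035,-.08,.048),(.035,.08,.048)])))
# bystander changes
a=cv2.imread("scene0_raw.png");d=cv2.absdiff(a,I["scene"]).max(2);k,l,s,c=cv2.connectedComponentsWithStats((cv2.medianBlur(d,3)>45).astype(np.uint8))
for i in range(1,k):
    if s[i,4]>25: print("diff",s[i])
E
```

```text
31.75 pos [0.2614 0.4944 0.2588] mach-pos [-0.2673  0.7329  0.2588] yaw 100.79801060871272 zax [ 0.0005  0.0001 -1.    ] F mach [ 0.5834 -0.1711  0.2974] T mach [-0.0059 -0.0048  0.0407] 0.08366575368575589 0.0
scene [ 203  273   68   76 2054] [237.0579 309.7799]
rect at rim z .048: (77.00000762939453, 33.40000915527344) [[0.6992 0.13  ]
 [0.6232 0.1114]
 [0.5924 0.2885]
 [0.665  0.303 ]] mean [0.6449 0.2082]
top [ 162  144   54   34 1046] [189.4455 160.8623]
rect at rim z .048: (26.083446502685547, 50.401851654052734) [[0.6709 0.3039]
 [0.7044 0.1434]
 [0.6196 0.1246]
 [0.5864 0.2834]] mean [0.6453 0.2138]
expected rim px
scene [[274.3256 326.4298]
 [231.9    272.1938]
 [207.1112 289.1288]
 [249.0055 345.1197]]
top [[166.2894 178.4256]
 [215.1843 169.4421]
 [211.6291 148.6537]
 [163.1813 157.5752]]
diff [455 105  55  22 240]
diff [ 160  124   57   73 1943]
diff [500 138  11  13  31]
diff [475 159  10   6  30]
diff [499 164   7   6  26]
diff [432 182  39  13 108]
diff [496 198  16  80 433]
diff [467 211   5  35 100]
diff [ 398  241   27  143 1465]
diff [432 242  35   8  94]
diff [ 464  263   48   69 1122]
diff [ 203  273   68   82 2910]
diff [ 452  288   20   96 1093]
diff [501 332  11   7  44]
diff [429 351   9   8  61]
diff [432 360  14  17 124]
```

```bash
python3 -c "
from rig import env
print(env.close_job())"
```

```text
the job is handed in; nothing more can be done
None
```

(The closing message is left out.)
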